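Load the tube blocks into the cooling dock

ROBOT

A 6-joint arm with a two-finger parallel gripper is mounted at the origin on the work surface. World frame = base frame: x ahead of the robot, y to its left, z up, the work surface at z = 0. Lengths are in mm, angles in rad, forces in N, time in s.
With the tool pointing down it reaches from about 275 to 750 mm from the base axis. Payload 10.2 kg.
Tool frame: the origin (TCP) lies midway between the tips of the shut fingers; the grasp point (between the pads) lies 19 mm behind it; z points along the fingers, y is the line along which they close (so a half turn about z gives the same grasp; the last joint's range is limited). The gripper opens to 85 mm and grips with 20 to 120 N. Pads are 22 mm wide; open, the fingers measure 114 mm over their backs; the gripper's body (76 mm by 85 mm) begins 54 mm behind the grasp point. The pads swing forward as they close: fully open they stand 13 mm farther back than shut.
Start: joints at [0.911, 0.313, 1.498, -0, 1.331, -0.223], TCP at [222.11, 475.708, 231.294] pointing down, gripper open.
Joint ranges: [-2.94, 2.94], [-0.97, 2.17], [0.19, 2.56], [-1.23, 4.37], [0.02, 3.11], [-2.88, 2.88]. Speed limits (rad/s): [2.39, 2.39, 3.01, 3.14, 3.14, 3.14].

INTERFACE

Orientations are given as a unit quaternion [x, y, z, w].
In Python, from station import get_state, capture, calibration, sign_off, find_in gives the robot as it stands.
- The arm moves only by the tool send_rows, never from a script. Its argument "series" is a list of rows, each an object with "grip": the finger opening in cm, from 0 to 8.54; "offset": the shift along the tool's x, y, z in cm, a list of three; "delta_rot": the turn, a rotation vector about the tool's x, y, z in degrees, a list of three. A call has 1 to 12 rows; each row shifts and turns the commanded pose from where the row before left it, along the tool's axes as they then stand; what a row does not reach is not made up. A row lasts 1/10 s, in which the tool goes at most 50 mm and 8.59 degrees, less where a joint would pass 70% of its speed; a pose out of reach is approached as far as the arm can. A call with a gripper value outside its range is refused whole. The fingers move at their own pace and stop on an object; the grip force is fixed at half the most. Time passes only in rows, so rows that do not move let the fingers close. It gives the time, the measured TCP pose, the force, the opening and the grip force at its end, in the units of the state.
- get_state(): the state, without advancing time (a new reading comes with each control period).
- capture(name): name is "scene" or "top" or "wrist"; returns (picture, depth): 480x640x3 uint8, red, green, blue; 480x640 float32, mm along the optical axis (not along the pixel's ray), 0 where there is no reading.
- calibration(name): a dict with "vfov" (degrees; the focal length in pixels is half the picture's height over the tangent of half this angle, whatever the lens; pixels are square), "cx", "cy" (the principal point, pixels), "rvec" (rotation vector, rad) and "tvec" (3), from world to camera coordinates, as OpenCV has them. Camera axes: x right, y down, z forward; pixel columns grow to the right and rows downward; lengths in mm; the calibration is good to about 2 mm. A picture is of the moment at which its call begins: read the wrist's pose just before it. calibration takes no time and is no camera call; for the wrist camera it gives the pose at the moment of the call.
- sign_off(): hands the job in; it is judged then, once.
Trained networks look in the newest picture that a camera, given by its name, has taken for a name from the list of things; names that differ only in an ending like _2 or _b are one class to them, and where a whole thing is asked for, a point or a joint stands for the part that bears it (a point fixed in the world has none). Each returns a list of dicts, best first, with "p" (0 to 1); they miss things now and then, are a little off and sometimes report something else, mostly with a low value. They report only what shows in the picture. A call takes as long as a camera call. They do not tell look-alikes from the thing itself.
- find_in(camera, thing): "bbox" ([left, top, width, height] in pixels, round what is visible of it).
The state is a dict: "clock": time; "q": joint angles; "qvel": joint speeds; "tau": joint torques, N m; "ee_pos": TCP position; "ee_rot": TCP orientation; "force": force on the tool from outside, world axes, zero at the start; "torque": the same for the moment, N m; "gripper_width": opening from 0.0 (shut) to 1.0 (fully open); "grip_force": force on a finger pad.
Only numpy, scipy, OpenCV 4.12 (cv2) and the standard library are available. Lean on these libraries where they do the work, as an engineer would, in place of code of your own. Each camera call takes 0.05 s, during which the arm holds its last target. There are 200 camera calls.

TASK

Load the low white cooling dock on the cold-room bench: set the round aluminium tube block into the round nest and the short oblong one into the oblong nest, each upright and sitting flat on the floor of its nest, then let go. Set them down gently: do not drop them or tip them over. The longer oblong block fits neither nest and is not needed.

Things in the scene. Friction and masses are not known exactly. Their poses are not given: they have to be found in the camera images.
- round_block_center (a point): Centre (half-way up) of the round tube block: a loose upright solid aluminium cylinder, 58 mm diameter, 72 mm tall, about 0.35 kg, with seven dark tube holes in its flat top. It stands on the bench; z is up, its yaw does not matter.
- oblong_block_center (a point): Centre (half-way up) of the short oblong tube block: a loose upright aluminium block 80 mm long (its x) by 38 mm wide (its y) by 72 mm tall, about 0.45 kg, two rows of four dark tube holes in its flat top. It stands on the bench at any yaw. A similar but longer block (120 x 38 x 72 mm, two rows of seven holes) stands nearby and is not part of the job.
- round_nest (a point): Centre of the floor of the round nest in the cooling dock: a round pocket 74 mm in diameter, 16 mm deep, with a 4 mm chamfered mouth. Its floor (dark) is 30 mm and the dock's flat top 46 mm above the bench. The dock is a fixed white casing 170 x 250 x 46 mm with a display on its top along the edge nearest the robot; z is up, x points across the dock's 170 mm side away from the display. The nest centres are 125 mm apart along the dock's y, the round one to +y.
- oblong_nest (a point): Centre of the floor of the oblong nest in the same dock: a rectangular pocket 96 mm along its x by 54 mm along its y, 16 mm deep, 4 mm chamfered mouth, floor 30 mm above the bench. The oblong block goes in with its length along the nest's x, either way round.
There are look-alikes about, which are no part of the job. What is shaped like the part that bears oblong_block_center but green is not meant.

How it is judged (in metres and radians):
At the end, for the whole second after the job is handed in: Round block upright on the floor of the round nest, short oblong block on that of the oblong nest with its length along it (within 20 degrees): centres within 14 mm of the nest centres sideways and at most 41 mm above the nest floors, tilted under 6 degrees, at rest (horizontal distance between round_block_center and round_nest below 0.014 m and z of round_block_center in the frame of round_nest below 0.041 m and angle between each of round_block_center, oblong_block_center's own z axis and vertical below 0.1 rad and linear speed of each of round_block, oblong_block below 0.02 m/s and horizontal distance between oblong_block_center and oblong_nest below 0.014 m and z of oblong_block_center in the frame of oblong_nest below 0.041 m and angle between the x axis of oblong_block_center and the x axis of oblong_nest, either way round below 0.35 rad); the robot touches nothing.
It fails at once if the round block is tipped more than about 35 degrees (angle between round_block_center's own z axis and vertical above 0.6 rad).
It fails at once if the round block is let fall from more than about 40 mm (over 0.9 m/s while not held) (linear speed of round_block above 0.9 m/s and contact force between round_block and the fingers below 0.1 N).
It fails at once if the short oblong block is tipped more than about 35 degrees (angle between oblong_block_center's own z axis and vertical above 0.6 rad).
It fails at once if the short oblong block is let fall from more than about 40 mm (over 0.9 m/s while not held) (linear speed of oblong_block above 0.9 m/s and contact force between oblong_block and the fingers below 0.1 N).
It also fails if it takes over 50 s, if anything falls off the work surface, if the arm or the gripper's body presses on something with over 40 N, if the wrist force passes 120 N, or if a joint passes its speed limit or range.

## Working session

There is one attempt and no reset: what is moved stays moved. The work goes in short steps, Python scripts to look and compute and a tool call to move; the robot and the scene stay as the last step left them, time stands still between calls to the robot, and variables do not carry over. Pictures are saved under pics/ and viewed, at most 10 in all, crops included, and the job is handed in when it is done.

Besides the shell and the picture viewer there is one more tool, called after "Emit:" by a JSON object that holds its "method" and its "body". send_rows: Moves the arm, as the interface text tells. Its arguments: {"type":"object","properties":{"series":{"type":"array","items":{"type":"object","properties":{"grip":{"type":"number"},"offset":{"type":"array","items":{"type":"number"}},"delta_rot":{"type":"array","items":{"type":"number"}}}}}},"required":["series"]}

```bash
mkdir -p pics; cat > h.py <<'E'
import numpy as np, cv2
from station import *
from scipy.spatial.transform import Rotation as R
def cloud(name,depth):
    c=calibration(name); f=240/np.tan(np.radians(c['vfov'])/2)
    v,u=np.mgrid[0:480,0:640]
    P=np.stack([(u-c['cx'])/f*depth,(v-c['cy'])/f*depth,depth],-1)
    M=cv2.Rodrigues(np.array(c['rvec'],float))[0]
    W=(P-np.array(c['tvec']).ravel())@M
    W[depth<=0]=np.nan
    return W
def save(n,im): cv2.imwrite('pics/'+n+'.png',im[...,::-1])
E
python3 - <<'E'
from h import *
print(calibration('top'))
ims=[]
for n in('top','scene'):
    im,d=capture(n); save(n,im); np.savez(n,im=im,d=d); W=cloud(n,d)
    print(n,(d>0).mean())
    for t in('round_block_center','oblong_block_center','round_nest','oblong_nest'):
        for r in find_in(n,t)[:4]:
            l,tp,w,h=r['bbox']; u,v=int(l+w/2),int(tp+h/2)
            print(t,np.round(r['bbox']),round(r['p'],2),np.round(W[min(v,479),min(u,639)]))
print(get_state())
E
```

```text
{'vfov': 47.81390416706292, 'cx': 322.6220293870216, 'cy': 234.05633057667293, 'rvec': array([ 2.11276428, -2.16198806,  0.14813944]), 'tvec': array([ 18.85075846, 513.46649434, 905.77536928])}
top 0.99607421875
round_block_center [498. 201.  51.  38.] 0.93 [ 526. -332.   73.]
oblong_block_center [310. 312.  52.  39.] 0.81 [348. -10.  71.]
oblong_block_center [372. 252.  46.  51.] 0.74 [ 435. -110.   73.]
oblong_block_center [436. 281.  49.  51.] 0.65 [ 384. -216.   74.]
oblong_block_center [435. 203.  40.  58.] 0.65 [ 508. -213.   76.]
round_nest [127. 158. 158. 113.] 0.75 [553. 211.  48.]
oblong_nest [125. 158. 158. 112.] 0.71 [554. 213.  48.]
scene 0.9961686197916667
round_block_center [114. 310.  50.  61.] 0.91 [ 560. -348.   64.]
oblong_block_center [242. 220.  36.  62.] 0.96 [ 475. -127.   71.]
oblong_block_center [155. 228.  60.  53.] 0.65 [ 411. -231.   62.]
oblong_block_center [191. 269.  50.  70.] 0.62 [ 550. -234.   66.]
oblong_block_center [266. 183.  46.  51.] 0.6 [372. -21.  55.]
round_nest [373. 189. 173. 104.] 0.75 [596. 190.  45.]
oblong_nest [373. 191. 173.  99.] 0.59 [598. 186.  47.]
{'clock': 0.5, 'q': array([ 9.10598981e-01,  3.12941729e-01,  1.49770953e+00, -1.27643425e-05,
        1.33099231e+00, -2.23392952e-01]), 'qvel': array([-0.00121177, -0.00088121, -0.00079531, -0.00141913,  0.00155286,
        0.00076543]), 'tau': array([-3.09600682e-04, -4.11923039e+01, -2.59764200e+01, -1.67656276e-04,
        7.58762399e-04,  1.41587273e-05]), 'ee_pos': array([222.1127421 , 475.70563183, 231.2692193 ]), 'ee_rot': array([ 2.16668573e-01,  9.76245220e-01, -2.56637082e-05, -5.28033499e-06]), 'force': array([-0.51953379,  0.10049245,  0.09794398]), 'torque': array([ 0.03105664, -0.01804454,  0.00409726]), 'grip_force': 0.0, 'gripper_width': 0.9974591589166955}
```

View pics/top.png

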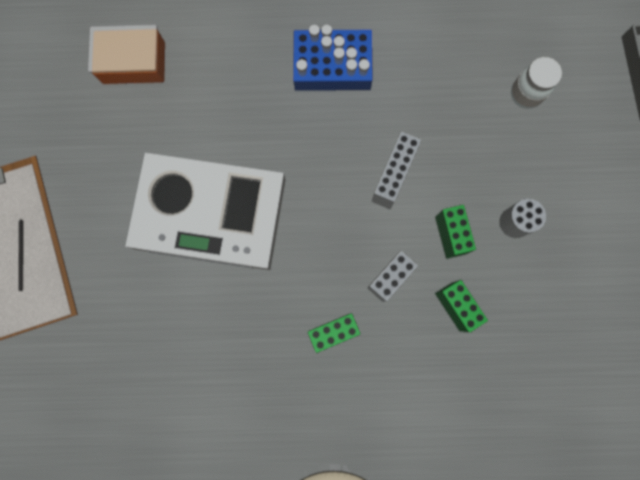

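View pics/scene.png

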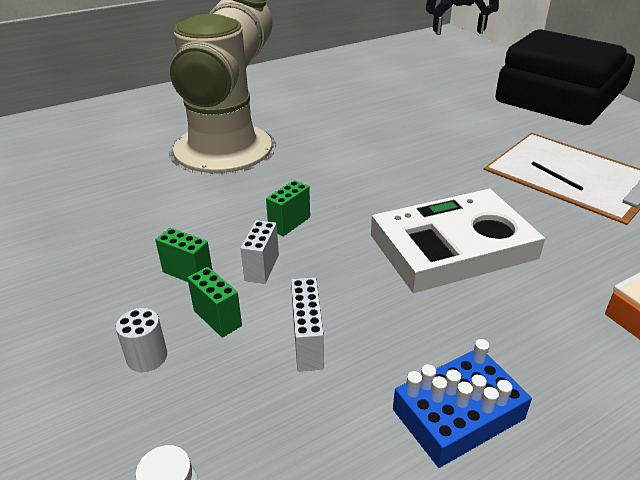

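The top view shows these candidates:
- **Round block:** (529,215), the only round metal block. A white bottle at (541,75) is not it.
- **Oblong blocks:** short grey (394,276) with 2x4 holes, long grey (398,168) with 2x7 holes, and green ones at (334,332), (458,230) and (464,306).
- **Dock:** round nest at (172,193), oblong nest at (241,204).

The short grey block at (394,276) fits the description, because it is aluminium-coloured with two rows of four holes. I'll confirm it in a crop while measuring.

```bash
python3 - <<'E'
from h import *
z=np.load('top.npz'); im,d=z['im'],z['d']; W=cloud('top',d); Z=W[...,2]
save('crop',cv2.resize(im[130:330,300:560],None,fx=3,fy=3,interpolation=cv2.INTER_CUBIC))
print('bench z',np.nanmedian(Z[380:450,150:280]))
def comp(mask,u,v):
    n,l=cv2.connectedComponents(mask.astype(np.uint8),connectivity=4)
    return W[l==l[v,u]][:,:2] if l[v,u] else None
def rect(P):
    r=cv2.minAreaRect(P.astype(np.float32)); c,s,a=r
    if s[0]<s[1]: s=s[::-1]; a+=90
    return np.round(c,1),np.round(s,1),round((a+90)%180-90,1)
for n,u,v in(('round',529,207),('short',394,276),('long',398,168),('g1',334,332),('g2',458,230),('g3',464,306)):
    m=(Z>62)&(Z<85); 
    n_,l=cv2.connectedComponents(m.astype(np.uint8),connectivity=4)
    k=np.bincount(l[v-8:v+9,u-8:u+9].ravel()); k[0]=0; P=W[l==k.argmax()]
    print(n,len(P),rect(P[:,:2]),'mean',np.round(P.mean(0),1),np.round(cv2.minEnclosingCircle(P[:,:2].astype(np.float32))[0],1))
box=np.zeros(Z.shape,bool); box[150:275,120:290]=1
print('dock',rect(W[box&(Z>38)][:,:2]),np.nanmedian(Z[box&(Z>38)]))
for n,u,v in(('rn',172,193),('on',241,204)):
    print(n,Z[v,u]); P=comp(box&(Z<39)&(Z>20),u,v); print(len(P),rect(P),P.mean(0),cv2.minEnclosingCircle(P.astype(np.float32)))
    g=im.max(2)<80; P=comp(box&g,u,v); print(' dark',rect(P),cv2.minEnclosingCircle(P.astype(np.float32)))
E
```

```text
bench z 1.0685438052611134
round 971 (array([ 531.8, -339.4]), array([57.2, 56.8]), -45.4) mean [ 531.  -338.3   72.7] [ 531.4 -339.8]
short 1111 (array([ 436.1, -109.4]), array([80.6, 38. ]), -43.2) mean [ 435.6 -108.9   73.1] [ 436.6 -109. ]
long 1523 (array([ 622.9, -123.6]), array([120.9,  37.9]), -25.0) mean [ 621.4 -123.    73. ] [ 622.7 -124.4]
g1 1144 (array([344.6,  -7.6]), array([79.7, 38. ]), -68.8) mean [344.5  -7.4  73.1] [344.6  -7.5]
g2 1126 (array([ 511. , -222.1]), array([80. , 39.3]), 11.7) mean [ 510.3 -220.9   72.7] [ 511.1 -222.1]
g3 1184 (array([ 383.8, -224.2]), array([80. , 39.5]), 30.7) mean [ 383.  -223.    72.9] [ 383.7 -224.1]
dock (array([561.3, 212.2]), array([251.1, 171. ]), 79.9) 46.95654060893496
rn 31.998624577131622
1283 (array([594.1, 274.2]), array([71.2, 71. ]), 87.4) [594.08489479 275.2227401 ] ((593.7050170898438, 274.69683837890625), 36.79851150512695)
 dark (array([592.5, 275.1]), array([62.8, 55.5]), -50.9) ((595.1390991210938, 275.0887756347656), 35.26081466674805)
on 29.835354518847172
1598 (array([571.4, 150.5]), array([97. , 53.4]), -10.4) [571.7536464  151.16629925] ((572.5068969726562, 151.51182556152344), 53.844566345214844)
 dark (array([572.5, 150.9]), array([92. , 50.5]), -10.0) ((572.8710327148438, 152.0333709716797), 50.430267333984375)
```

View pics/crop.png

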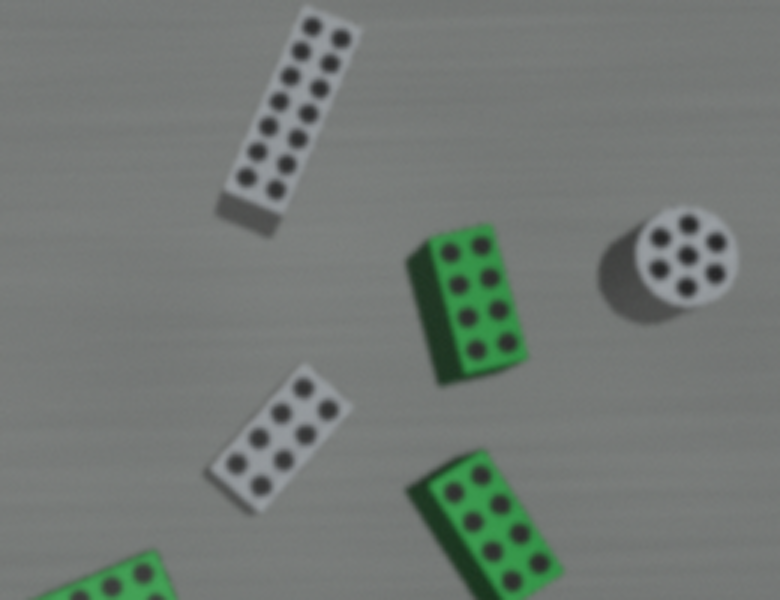

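The crop confirms it: the short grey 2x4 block is the one at top-view (394,276), the long one has 2x7 holes, and the rest are green. I'll fetch the round block first, aligning the tool so its x axis is −X and its y axis is +Y.

Emit:
{"method": "send_rows", "body": {"series": [{"grip": 8.5,"offset": [0,0,0],"delta_rot": [0,0,-8.33]},{"grip": 8.5,"offset": [0,0,0],"delta_rot": [0,0,-8.33]},{"grip": 8.5,"offset": [0,0,0],"delta_rot": [0,0,-8.33]},{"grip": 8.5,"offset": [-1.4,-3.7,0],"delta_rot": [0,0,0]},{"grip": 8.5,"offset": [-1.4,-3.7,0],"delta_rot": [0,0,0]},{"grip": 8.5,"offset": [-1.4,-3.7,0],"delta_rot": [0,0,0]},{"grip": 8.5,"offset": [-1.4,-3.7,0],"delta_rot": [0,0,0]},{"grip": 8.5,"offset": [-1.4,-3.7,0],"delta_rot": [0,0,0]},{"grip": 8.5,"offset": [-1.4,-3.7,0],"delta_rot": [0,0,0]},{"grip": 8.5,"offset": [-1.4,-3.7,0],"delta_rot": [0,0,0]},{"grip": 8.5,"offset": [-1.4,-3.7,0],"delta_rot": [0,0,0]},{"grip": 8.5,"offset": [-1.4,-3.7,0],"delta_rot": [0,0,0]}]}}

```text
clock: 1.7
ee_pos: [348.2, 141.1, 231.5]
ee_rot: [0.0, 1.0, 0.0, 0.0]
force: [1.0, -0.6, -0.2]
gripper_width: 0.995
grip_force: 0.0
```

Emit:
{"method": "send_rows", "body": {"series": [{"grip": 8.5,"offset": [-1.5,-4,0],"delta_rot": [0,0,0]},{"grip": 8.5,"offset": [-1.5,-4,0],"delta_rot": [0,0,0]},{"grip": 8.5,"offset": [-1.5,-4,0],"delta_rot": [0,0,0]},{"grip": 8.5,"offset": [-1.5,-4,0],"delta_rot": [0,0,0]},{"grip": 8.5,"offset": [-1.5,-4,0],"delta_rot": [0,0,0]},{"grip": 8.5,"offset": [-1.5,-4,0],"delta_rot": [0,0,0]},{"grip": 8.5,"offset": [-1.5,-4,0],"delta_rot": [0,0,0]},{"grip": 8.5,"offset": [-1.5,-4,0],"delta_rot": [0,0,0]},{"grip": 8.5,"offset": [-1.5,-4,0],"delta_rot": [0,0,0]},{"grip": 8.5,"offset": [-1.5,-4,0],"delta_rot": [0,0,0]},{"grip": 8.5,"offset": [-1.5,-4,0],"delta_rot": [0,0,0]},{"grip": 8.5,"offset": [0,0,0],"delta_rot": [0,0,0]}]}}

```text
clock: 2.9
ee_pos: [512.9, -301.5, 229.8]
ee_rot: [0.002, 1.0, -0.0, -0.0]
force: [-0.4, 0.5, -0.3]
gripper_width: 0.995
grip_force: 0.0
```

Emit:
{"method": "send_rows", "body": {"series": [{"grip": 8.5,"offset": [-0.9,-1.9,0],"delta_rot": [0,0,0]},{"grip": 8.5,"offset": [-0.9,-1.9,0],"delta_rot": [0,0,0]},{"grip": 8.5,"offset": [0,0,2],"delta_rot": [0,0,0]},{"grip": 8.5,"offset": [0,0,3],"delta_rot": [0,0,0]},{"grip": 8.5,"offset": [0,0,2],"delta_rot": [0,0,0]},{"grip": 8.5,"offset": [0,0,0],"delta_rot": [0,0,0]},{"grip": 8.5,"offset": [0,0,0],"delta_rot": [0,0,0]}]}}

```text
clock: 3.6
ee_pos: [530.8, -335.4, 162.2]
ee_rot: [0.0, 1.0, -0.0, 0.0]
force: [0.6, -1.0, 0.3]
gripper_width: 0.996
grip_force: 0.0
```

```bash
cat >> h.py <<'E'
def rect(P):
    c,s,a=cv2.minAreaRect(P.astype(np.float32))
    if s[0]<s[1]: s=s[::-1]; a+=90
    return np.round(c,1),np.round(s,1),round((a+90)%180-90,1)
def tops(name,near,lo=62,hi=85,rad=75):
    im,d=capture(name); W=cloud(name,d)
    m=(W[...,2]>lo)&(W[...,2]<hi)&(np.hypot(W[...,0]-near[0],W[...,1]-near[1])<rad)
    n,l,st,_=cv2.connectedComponentsWithStats(m.astype(np.uint8),connectivity=4)
    for k in np.argsort(-st[1:,4])[:3]+1:
        P=W[l==k]
        if len(P)>60: print(len(P),rect(P[:,:2]),'z',np.round(np.median(P[:,2]),1))
    return im,W
E
python3 - <<'E'
from h import *
print(get_state()['ee_pos'])
im,W=tops('wrist',(532,-339.5)); save('w1',im)
tops('top',(532,-339.5))
E
```

```text
[ 530.83419295 -335.3628877   162.20676771]
7391 (array([ 530.6, -341.5]), array([57.2, 57. ]), -53.7) z 72.8
365 (array([ 528.7, -323.5]), array([35.6, 33.1]), 50.0) z 72.7
```

View pics/w1.png

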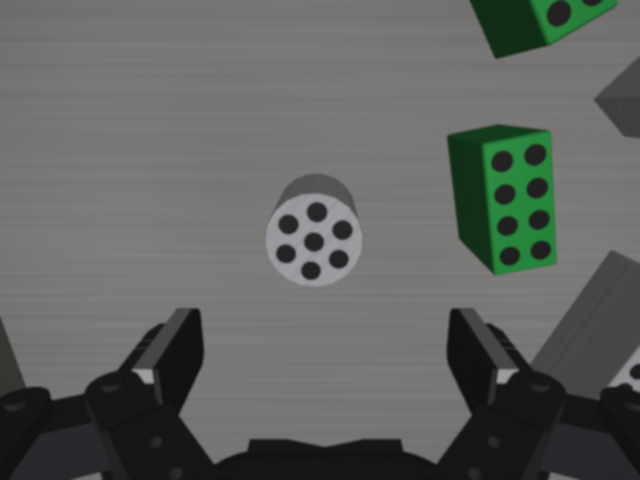

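The wrist view shows the round block at (313,240), slightly left of the finger midline (about u=325), in line with the measured −5 mm in y. I'll correct for that and descend.

Emit:
{"method": "send_rows", "body": {"series": [{"grip": 8.5,"offset": [0,-0.55,1],"delta_rot": [0,0,0]},{"grip": 8.5,"offset": [0,0,3],"delta_rot": [0,0,0]},{"grip": 8.5,"offset": [0,0,3],"delta_rot": [0,0,0]},{"grip": 8.5,"offset": [0,0,3],"delta_rot": [0,0,0]},{"grip": 8.5,"offset": [0,0,2],"delta_rot": [0,0,0]},{"grip": 8.5,"offset": [0,0,1],"delta_rot": [0,0,0]},{"grip": 8.5,"offset": [0,0,0],"delta_rot": [0,0,0]},{"grip": 8.5,"offset": [0,0,0],"delta_rot": [0,0,0]}]}}

```text
clock: 4.5
ee_pos: [531.1, -341.5, 32.4]
ee_rot: [0.0, 1.0, -0.001, 0.001]
force: [0.0, 0.1, 0.0]
gripper_width: 0.995
grip_force: 0.0
```

Emit:
{"method": "send_rows", "body": {"series": [{"grip": 7,"offset": [0,0,0],"delta_rot": [0,0,0]},{"grip": 6,"offset": [0,0,0],"delta_rot": [0,0,0]},{"grip": 5.5,"offset": [0,0,0],"delta_rot": [0,0,0]},{"grip": 5,"offset": [0,0,0],"delta_rot": [0,0,0]},{"grip": 4.5,"offset": [0,0,0],"delta_rot": [0,0,0]},{"grip": 4,"offset": [0,0,0],"delta_rot": [0,0,0]},{"grip": 4,"offset": [0,0,0],"delta_rot": [0,0,0]},{"grip": 4,"offset": [0,0,0],"delta_rot": [0,0,0]}]}}

```text
clock: 5.3
ee_pos: [531.1, -341.5, 32.7]
ee_rot: [0.0, 1.0, -0.001, 0.001]
force: [-0.8, -0.3, 6.8]
gripper_width: 0.668
grip_force: 64.1
```

Emit:
{"method": "send_rows", "body": {"series": [{"grip": 4,"offset": [0,0,-1],"delta_rot": [0,0,0]},{"grip": 4,"offset": [0,0,-2],"delta_rot": [0,0,0]},{"grip": 4,"offset": [0,0,-3],"delta_rot": [0,0,0]},{"grip": 4,"offset": [0,0,-3],"delta_rot": [0,0,0]},{"grip": 4,"offset": [0,0,-2],"delta_rot": [0,0,0]},{"grip": 4,"offset": [0,0,-1],"delta_rot": [0,0,0]},{"grip": 4,"offset": [0,1,0],"delta_rot": [0,0,0]},{"grip": 4,"offset": [0,2,0],"delta_rot": [0,0,0]},{"grip": 4,"offset": [-0.3,3,0],"delta_rot": [0,0,0]},{"grip": 4,"offset": [-0.3,3,0],"delta_rot": [0,0,0]},{"grip": 4,"offset": [-0.3,3,0],"delta_rot": [0,0,0]},{"grip": 4,"offset": [-0.3,3,0],"delta_rot": [0,0,0]}]}}

```text
clock: 6.5
ee_pos: [541.9, -188.7, 149.7]
ee_rot: [0.0, 1.0, 0.001, -0.001]
force: [1.1, -0.0, -2.1]
gripper_width: 0.666
grip_force: 64.5
```

Emit:
{"method": "send_rows", "body": {"series": [{"grip": 4,"offset": [-0.3,3,0],"delta_rot": [0,0,0]},{"grip": 4,"offset": [-0.3,3,0],"delta_rot": [0,0,0]},{"grip": 4,"offset": [-0.3,3,0],"delta_rot": [0,0,0]},{"grip": 4,"offset": [-0.3,3,0],"delta_rot": [0,0,0]},{"grip": 4,"offset": [-0.3,3,0],"delta_rot": [0,0,0]},{"grip": 4,"offset": [-0.3,3,0],"delta_rot": [0,0,0]},{"grip": 4,"offset": [-0.3,3,0],"delta_rot": [0,0,0]},{"grip": 4,"offset": [-0.3,3,0],"delta_rot": [0,0,0]},{"grip": 4,"offset": [-0.3,3,0],"delta_rot": [0,0,0]},{"grip": 4,"offset": [-0.3,3,0],"delta_rot": [0,0,0]},{"grip": 4,"offset": [-0.3,3,0],"delta_rot": [0,0,0]},{"grip": 4,"offset": [-0.3,3,0],"delta_rot": [0,0,0]}]}}

```text
clock: 7.7
ee_pos: [577.7, 170.7, 149.7]
ee_rot: [0.0, 1.0, -0.0, -0.002]
force: [1.0, -0.1, -2.5]
gripper_width: 0.663
grip_force: 64.5
```

Emit:
{"method": "send_rows", "body": {"series": [{"grip": 4,"offset": [-0.4,3,0],"delta_rot": [0,0,0]},{"grip": 4,"offset": [-0.4,3,0],"delta_rot": [0,0,0]},{"grip": 4,"offset": [-0.4,2.4,0],"delta_rot": [0,0,0]},{"grip": 4,"offset": [-0.4,1.5,0],"delta_rot": [0,0,0]},{"grip": 4,"offset": [0,0.5,0],"delta_rot": [0,0,0]},{"grip": 4,"offset": [0,0,1],"delta_rot": [0,0,0]},{"grip": 4,"offset": [0,0,2],"delta_rot": [0,0,0]},{"grip": 4,"offset": [0,0,1.5],"delta_rot": [0,0,0]},{"grip": 4,"offset": [0,0,0],"delta_rot": [0,0,0]},{"grip": 4,"offset": [0,0,0],"delta_rot": [0,0,0]}]}}

```text
clock: 8.7
ee_pos: [595.0, 272.5, 106.2]
ee_rot: [0.001, 1.0, -0.0, -0.0]
force: [0.2, 0.7, -2.1]
gripper_width: 0.668
grip_force: 64.6
```

```bash
python3 - <<'E'
from h import *
print(get_state()['ee_pos'])
im,d=capture('wrist'); W=cloud('wrist',d); t,_=capture('top'); save('w2',np.hstack([cv2.resize(im,(400,300)),cv2.resize(t[130:290,100:310],(394,300))]))
Z=W[...,2]
m=(Z>20)&(Z<39)&(np.hypot(W[...,0]-572,W[...,1]-151)<80)
n,l,st,_=cv2.connectedComponentsWithStats(m.astype(np.uint8),connectivity=4)
for k in np.argsort(-st[1:,4])[:2]+1: print(st[k],rect(W[l==k][:,:2]))
m=(Z>80)&(Z<140)&(np.hypot(W[...,0]-594,W[...,1]-274)<50); print(m.sum(),rect(W[m][:,:2]))
E
```

```text
[594.98467637 272.49245287 106.23208358]
[   24   104   112   196 18573] (array([570.3, 147.3]), array([96.2, 53.1]), -10.0)
[ 25 105   1   1   1] (array([519.1, 130.3]), array([0., 0.]), 0.0)
10647 (array([577.3, 274. ]), array([84.6, 23.6]), 88.5)
```

View pics/w2.png

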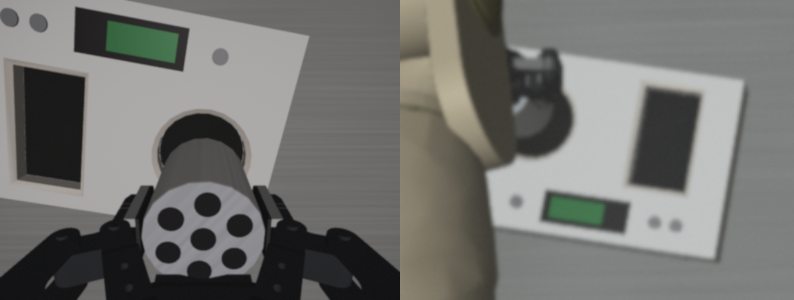

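The wrist view shows the block centred over the round nest, with the nest's dark arc at about (205,135) in the left half. I'll lower it gently.

Emit:
{"method": "send_rows", "body": {"series": [{"grip": 4,"offset": [0.2,0,1],"delta_rot": [0,0,0]},{"grip": 4,"offset": [0,0,1],"delta_rot": [0,0,0]},{"grip": 4,"offset": [0,0,1],"delta_rot": [0,0,0]},{"grip": 4,"offset": [0,0,0.7],"delta_rot": [0,0,0]},{"grip": 4,"offset": [0,0,0.3],"delta_rot": [0,0,0]},{"grip": 4,"offset": [0,0,0],"delta_rot": [0,0,0]},{"grip": 4,"offset": [0,0,0],"delta_rot": [0,0,0]}]}}

```text
clock: 9.5
ee_pos: [593.2, 273.0, 66.6]
ee_rot: [0.0, 1.0, 0.0, 0.0]
force: [-0.8, -0.3, -2.2]
gripper_width: 0.667
grip_force: 64.6
```

Emit:
{"method": "send_rows", "body": {"series": [{"grip": 4,"offset": [0,0,0.1],"delta_rot": [0,0,0]},{"grip": 4,"offset": [0,0,0.1],"delta_rot": [0,0,0]},{"grip": 4,"offset": [0,0,0],"delta_rot": [0,0,0]}]}}

```text
clock: 9.8
ee_pos: [593.0, 273.0, 64.3]
ee_rot: [0.0, 1.0, 0.0, 0.0]
force: [0.1, -0.3, -3.6]
gripper_width: 0.665
grip_force: 64.6
```

Emit:
{"method": "send_rows", "body": {"series": [{"grip": 4,"offset": [0,0,0.1],"delta_rot": [0,0,0]},{"grip": 4,"offset": [0,0,0.1],"delta_rot": [0,0,0]},{"grip": 4,"offset": [0,0,0],"delta_rot": [0,0,0]}]}}

```text
clock: 10.1
ee_pos: [593.1, 273.0, 62.7]
ee_rot: [0.0, 1.0, 0.0, 0.0]
force: [-1.2, -1.3, 1.6]
gripper_width: 0.667
grip_force: 65.1
```

Contact made: the force went from −3 to +1.6 N. I'll release and rise.

Emit:
{"method": "send_rows", "body": {"series": [{"grip": 5.7,"offset": [0,0,0],"delta_rot": [0,0,0]},{"grip": 6.2,"offset": [0,0,0],"delta_rot": [0,0,0]},{"grip": 7,"offset": [0,0,0],"delta_rot": [0,0,0]},{"grip": 8.5,"offset": [0,0,0],"delta_rot": [0,0,0]},{"grip": 8.5,"offset": [0,0,0],"delta_rot": [0,0,0]},{"grip": 8.5,"offset": [0,0,-1],"delta_rot": [0,0,0]},{"grip": 8.5,"offset": [0,0,-2],"delta_rot": [0,0,0]},{"grip": 8.5,"offset": [0,0,-3],"delta_rot": [0,0,0]},{"grip": 8.5,"offset": [0,0,-3],"delta_rot": [0,0,0]},{"grip": 8.5,"offset": [0,0,-2],"delta_rot": [0,0,0]},{"grip": 8.5,"offset": [0,0,0],"delta_rot": [0,0,0]}]}}

```text
clock: 11.2
ee_pos: [594.2, 273.3, 176.3]
ee_rot: [0.0, 1.0, 0.001, 0.003]
force: [-0.4, 0.7, -0.1]
gripper_width: 0.996
grip_force: 0.0
```

```bash
python3 - <<'E'
from h import *
print(get_state()['ee_pos'])
im,W=tops('wrist',(593,273),90,115); 
Z=W[...,2]
m=(Z>20)&(Z<39)&(np.hypot(W[...,0]-572,W[...,1]-151)<80)
print(m.sum(),rect(W[m][:,:2]))
E
```

```text
[594.17939933 273.34482836 176.31857382]
8365 (array([591.4, 273.6]), array([57.3, 57.1]), 55.1) z 99.7
11594 (array([568.6, 147.1]), array([98.6, 56.7]), -10.0)
```

The round block is seated: its top is at about 100 mm, against 102 mm expected. Next is the short oblong block.

Emit:
{"method": "send_rows", "body": {"series": [{"grip": 8.5,"offset": [0.8,-2,0],"delta_rot": [0,0,0]},{"grip": 8.5,"offset": [1.5,-3.7,0],"delta_rot": [0,0,0]},{"grip": 8.5,"offset": [1.5,-3.7,0],"delta_rot": [0,0,0]},{"grip": 8.5,"offset": [1.5,-3.7,0],"delta_rot": [0,0,0]},{"grip": 8.5,"offset": [1.5,-3.7,0],"delta_rot": [0,0,0]},{"grip": 8.5,"offset": [1.5,-3.7,0],"delta_rot": [0,0,0]},{"grip": 8.5,"offset": [1.5,-3.7,0],"delta_rot": [0,0,0]},{"grip": 8.5,"offset": [1.5,-3.7,0],"delta_rot": [0,0,0]},{"grip": 8.5,"offset": [1.5,-3.7,0],"delta_rot": [0,0,0]},{"grip": 8.5,"offset": [1.5,-3.7,0],"delta_rot": [0,0,0]},{"grip": 8.5,"offset": [1.5,-3,0],"delta_rot": [0,0,0]},{"grip": 8.5,"offset": [0,0,0],"delta_rot": [0,0,0]}]}}

```text
clock: 12.45
ee_pos: [433.1, -112.3, 171.4]
ee_rot: [0.002, 1.0, 0.0, -0.001]
force: [-0.0, -0.3, 0.1]
gripper_width: 1.0
grip_force: 0.0
```

Emit:
{"method": "send_rows", "body": {"series": [{"grip": 8.5,"offset": [0,0,0],"delta_rot": [0,0,7.2]},{"grip": 8.5,"offset": [0,0,0],"delta_rot": [0,0,7.2]},{"grip": 8.5,"offset": [0,0,0],"delta_rot": [0,0,7.2]},{"grip": 8.5,"offset": [0,0,0],"delta_rot": [0,0,7.2]},{"grip": 8.5,"offset": [0,0,0],"delta_rot": [0,0,7.2]},{"grip": 8.5,"offset": [0,0,0],"delta_rot": [0,0,7.2]},{"grip": 8.5,"offset": [0,0,0],"delta_rot": [0,0,0]},{"grip": 8.5,"offset": [0,0,0],"delta_rot": [0,0,0]}]}}

```text
clock: 13.25
ee_pos: [434.6, -109.4, 171.8]
ee_rot: [0.367, 0.93, 0.0, -0.0]
force: [-0.2, 0.3, 0.5]
gripper_width: 0.994
grip_force: 0.0
```

```bash
cat >> h.py <<'E'
def go(x,y):
    s=get_state(); r=R.from_quat(s['ee_rot']); p=s['ee_pos']
    print('pos',np.round(p,1),'psi',np.degrees(np.arctan2(*r.as_matrix()[[1,0],1])).round(1),'tool cm',(r.inv().apply([x-p[0],y-p[1],0])/10).round(2))
E
python3 - <<'E'
from h import *
go(436,-109.4)
im,W=tops('wrist',(436,-109.4)); save('w3',im)
E
```

```text
pos [ 434.6 -109.4  171.8] psi 47.0 tool cm [-0.1   0.09 -0.  ]
7914 (array([ 434.8, -109.9]), array([80.4, 38.1]), -43.4) z 72.2
```

View pics/w3.png

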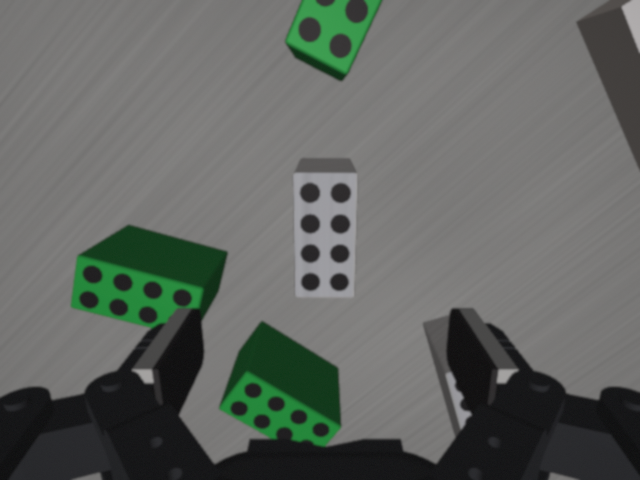

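The wrist view shows the short 2x4 block at (325,235), midway between and aligned with the fingers. A green block's corner is nearby at (227,250), so I'll narrow the opening to 6.5 cm and descend.

Emit:
{"method": "send_rows", "body": {"series": [{"grip": 6.5,"offset": [0,0,1],"delta_rot": [0,0,0]},{"grip": 6.5,"offset": [0,0,2.8],"delta_rot": [0,0,0]},{"grip": 6.5,"offset": [0,0,3],"delta_rot": [0,0,0]},{"grip": 6.5,"offset": [0,0,3],"delta_rot": [0,0,0]},{"grip": 6.5,"offset": [0,0,2],"delta_rot": [0,0,0]},{"grip": 6.5,"offset": [0,0,1.5],"delta_rot": [0,0,0]},{"grip": 6.5,"offset": [0,0,0.5],"delta_rot": [0,0,0]},{"grip": 6.5,"offset": [0,0,0],"delta_rot": [0,0,0]},{"grip": 6.5,"offset": [0,0,0],"delta_rot": [0,0,0]}]}}

```text
clock: 14.2
ee_pos: [435.0, -110.0, 34.7]
ee_rot: [0.368, 0.93, -0.0, 0.0]
force: [-0.6, 0.6, 1.0]
gripper_width: 0.759
grip_force: 0.0
```

Emit:
{"method": "send_rows", "body": {"series": [{"grip": 5,"offset": [0,0,0],"delta_rot": [0,0,0]},{"grip": 4,"offset": [0,0,0],"delta_rot": [0,0,0]},{"grip": 3.5,"offset": [0,0,0],"delta_rot": [0,0,0]},{"grip": 3,"offset": [0,0,0],"delta_rot": [0,0,0]},{"grip": 2.5,"offset": [0,0,0],"delta_rot": [0,0,0]},{"grip": 2,"offset": [0,0,0],"delta_rot": [0,0,0]},{"grip": 2,"offset": [0,0,0],"delta_rot": [0,0,0]},{"grip": 2,"offset": [0,0,0],"delta_rot": [0,0,0]}]}}

```text
clock: 15.0
ee_pos: [435.1, -110.0, 34.9]
ee_rot: [0.368, 0.93, -0.0, 0.001]
force: [-0.6, 0.9, 5.6]
gripper_width: 0.439
grip_force: 60.6
```

Emit:
{"method": "send_rows", "body": {"series": [{"grip": 2,"offset": [0,0,-1],"delta_rot": [0,0,0]},{"grip": 2,"offset": [0,0,-2],"delta_rot": [0,0,0]},{"grip": 2,"offset": [0,0,-3],"delta_rot": [0,0,0]},{"grip": 2,"offset": [0,0,-3],"delta_rot": [0,0,0]},{"grip": 2,"offset": [0,0,-2],"delta_rot": [0,0,0]},{"grip": 2,"offset": [0,0,-1],"delta_rot": [0,0,0]},{"grip": 2,"offset": [0,0,0],"delta_rot": [0,0,-6.6]},{"grip": 2,"offset": [0,0,0],"delta_rot": [0,0,-6.6]},{"grip": 2,"offset": [0,0,0],"delta_rot": [0,0,-6.6]},{"grip": 2,"offset": [0,0,0],"delta_rot": [0,0,-6.6]},{"grip": 2,"offset": [0,0,0],"delta_rot": [0,0,-6.6]},{"grip": 2,"offset": [0,0,0],"delta_rot": [0,0,0]}]}}

```text
clock: 16.2
ee_pos: [434.3, -109.7, 153.8]
ee_rot: [0.089, 0.996, 0.0, -0.001]
force: [0.3, -0.7, -5.3]
gripper_width: 0.438
grip_force: 61.2
```

```bash
python3 -c "
from h import *
go(570.5,149)"
```

```text
pos [ 434.3 -109.7  153.8] psi 79.8 tool cm [-8.84 27.87  0.  ]
```

Emit:
{"method": "send_rows", "body": {"series": [{"grip": 2,"offset": [-0.4,1.3,0],"delta_rot": [0,0,0]},{"grip": 2,"offset": [-0.8,2.5,0],"delta_rot": [0,0,0]},{"grip": 2,"offset": [-1,3,0],"delta_rot": [0,0,0]},{"grip": 2,"offset": [-1,3,0],"delta_rot": [0,0,0]},{"grip": 2,"offset": [-1,3,0],"delta_rot": [0,0,0]},{"grip": 2,"offset": [-1,3,0],"delta_rot": [0,0,0]},{"grip": 2,"offset": [-1,3,0],"delta_rot": [0,0,0]},{"grip": 2,"offset": [-1,3,0],"delta_rot": [0,0,0]},{"grip": 2,"offset": [-0.8,3,0],"delta_rot": [0,0,0]},{"grip": 2,"offset": [-0.5,2,0],"delta_rot": [0,0,0]},{"grip": 2,"offset": [-0.34,1.1,0],"delta_rot": [0,0,0]},{"grip": 2,"offset": [0,0,0],"delta_rot": [0,0,0]}]}}

```text
clock: 17.4
ee_pos: [571.2, 149.6, 153.7]
ee_rot: [0.089, 0.996, -0.0, -0.001]
force: [-0.3, -0.6, -3.3]
gripper_width: 0.439
grip_force: 61.4
```

Emit:
{"method": "send_rows", "body": {"series": [{"grip": 2,"offset": [0,0,1.5],"delta_rot": [0,0,0]},{"grip": 2,"offset": [0,0,1.5],"delta_rot": [0,0,0]},{"grip": 2,"offset": [0,0,1],"delta_rot": [0,0,0]},{"grip": 2,"offset": [0,0,0],"delta_rot": [0,0,0]},{"grip": 2,"offset": [0,0,0],"delta_rot": [0,0,0]}]}}

```text
clock: 17.9
ee_pos: [571.5, 148.4, 114.8]
ee_rot: [0.09, 0.996, 0.0, 0.0]
force: [0.4, -0.3, -4.0]
gripper_width: 0.442
grip_force: 61.4
```

```bash
python3 - <<'E'
from h import *
go(570.5,149)
im,d=capture('wrist'); t,_=capture('top'); save('w4',np.hstack([cv2.resize(im,(400,300)),cv2.resize(t[130:290,100:310],(394,300))]))
E
```

```text
pos [571.5 148.4 114.8] psi 79.7 tool cm [ 0.11  0.04 -0.  ]
```

View pics/w4.png

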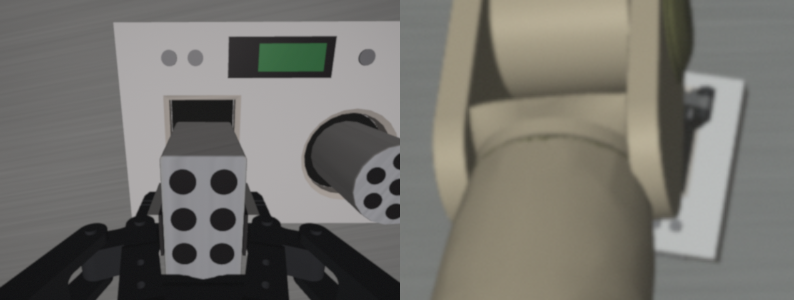

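The block is centred laterally over the oblong nest: its far edge spans u=172–234 and the pocket is about 172–238. The round block sits in its nest. Lowering now.

Emit:
{"method": "send_rows", "body": {"series": [{"grip": 2,"offset": [0.1,0,1],"delta_rot": [0,0,0]},{"grip": 2,"offset": [0,0,1.2],"delta_rot": [0,0,0]},{"grip": 2,"offset": [0,0,1.2],"delta_rot": [0,0,0]},{"grip": 2,"offset": [0,0,0.8],"delta_rot": [0,0,0]},{"grip": 2,"offset": [0,0,0.4],"delta_rot": [0,0,0]},{"grip": 2,"offset": [0,0,0],"delta_rot": [0,0,0]},{"grip": 2,"offset": [0,0,0],"delta_rot": [0,0,0]}]}}

```text
clock: 18.7
ee_pos: [570.6, 149.1, 68.6]
ee_rot: [0.089, 0.996, 0.0, 0.0]
force: [0.9, 0.6, -3.9]
gripper_width: 0.434
grip_force: 61.4
```

Emit:
{"method": "send_rows", "body": {"series": [{"grip": 2,"offset": [0,0,0.1],"delta_rot": [0,0,0]},{"grip": 2,"offset": [0,0,0.1],"delta_rot": [0,0,0]},{"grip": 2,"offset": [0,0,0],"delta_rot": [0,0,0]}]}}

```text
clock: 19.0
ee_pos: [570.3, 149.1, 66.4]
ee_rot: [0.089, 0.996, 0.0, 0.0]
force: [0.0, 0.2, -4.1]
gripper_width: 0.437
grip_force: 61.4
```

Emit:
{"method": "send_rows", "body": {"series": [{"grip": 2,"offset": [0,0,0.1],"delta_rot": [0,0,0]},{"grip": 2,"offset": [0,0,0.1],"delta_rot": [0,0,0]},{"grip": 2,"offset": [0,0,0],"delta_rot": [0,0,0]}]}}

```text
clock: 19.3
ee_pos: [570.4, 149.1, 65.0]
ee_rot: [0.089, 0.996, -0.0, 0.0]
force: [-2.7, -0.5, 2.6]
gripper_width: 0.436
grip_force: 62.1
```

Emit:
{"method": "send_rows", "body": {"series": [{"grip": 3.8,"offset": [0,0,0],"delta_rot": [0,0,0]},{"grip": 4.3,"offset": [0,0,0],"delta_rot": [0,0,0]},{"grip": 5.2,"offset": [0,0,0],"delta_rot": [0,0,0]},{"grip": 6.3,"offset": [0,0,0],"delta_rot": [0,0,0]},{"grip": 6.3,"offset": [0,0,0],"delta_rot": [0,0,0]},{"grip": 6.3,"offset": [0,0,-1],"delta_rot": [0,0,0]},{"grip": 6.3,"offset": [0,0,-2],"delta_rot": [0,0,0]},{"grip": 6.3,"offset": [0,0,-3],"delta_rot": [0,0,0]},{"grip": 6.3,"offset": [0,0,-3],"delta_rot": [0,0,0]},{"grip": 6.3,"offset": [0,0,-3],"delta_rot": [0,0,0]},{"grip": 6.3,"offset": [0,0,-2],"delta_rot": [0,0,0]},{"grip": 6.3,"offset": [0,0,0],"delta_rot": [0,0,0]}]}}

```text
clock: 20.5
ee_pos: [571.4, 149.2, 208.0]
ee_rot: [0.089, 0.996, 0.0, 0.003]
force: [1.0, 0.3, -0.2]
gripper_width: 0.743
grip_force: 0.0
```

Emit:
{"method": "send_rows", "body": {"series": [{"grip": 6.3,"offset": [0,-3,0],"delta_rot": [0,0,0]},{"grip": 6.3,"offset": [0,-4,0],"delta_rot": [0,0,0]},{"grip": 6.3,"offset": [0,-4,0],"delta_rot": [0,0,0]},{"grip": 6.3,"offset": [0,-4,0],"delta_rot": [0,0,0]},{"grip": 6.3,"offset": [0,-4,0],"delta_rot": [0,0,0]},{"grip": 6.3,"offset": [0,-4,0],"delta_rot": [0,0,0]},{"grip": 6.3,"offset": [0,-4,0],"delta_rot": [0,0,0]},{"grip": 6.3,"offset": [0,-3,0],"delta_rot": [0,0,0]},{"grip": 6.3,"offset": [0,0,0],"delta_rot": [0,0,0]},{"grip": 6.3,"offset": [0,0,0],"delta_rot": [0,0,0]}]}}

```text
clock: 21.5
ee_pos: [516.7, -146.1, 203.7]
ee_rot: [0.09, 0.996, 0.0, -0.0]
force: [0.5, 0.4, -0.8]
gripper_width: 0.737
grip_force: 0.0
```

```bash
python3 - <<'E'
from h import *
im,W=tops('top',(593,273),85,130,55); tops('top',(570,149),85,130,55)
save('end',cv2.resize(im[130:290,100:310],(788,600)))
E
```

```text
1028 (array([592.8, 273.9]), array([58. , 56.5]), 78.3) z 102.9
1204 (array([571.3, 150.5]), array([80.6, 38.8]), -10.4) z 102.8
```

View pics/end.png

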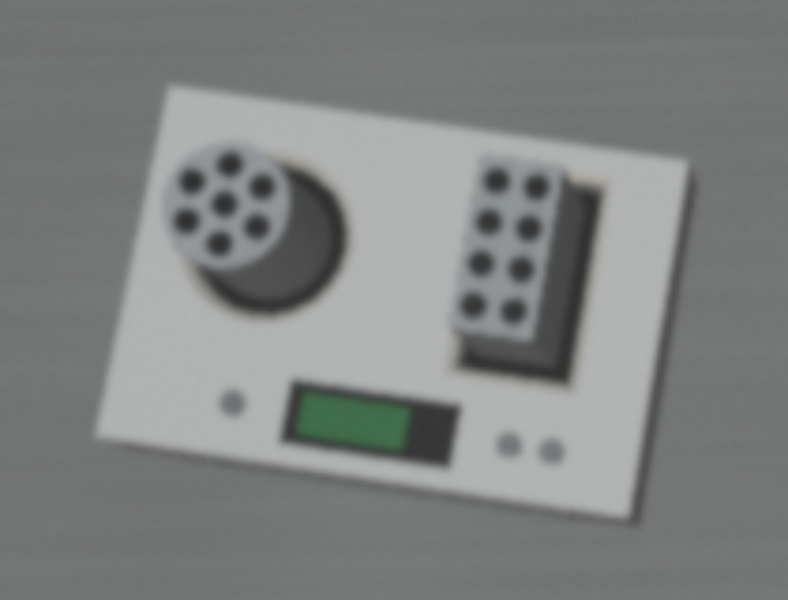

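Both blocks stand in their nests: round at (225,205) and oblong at (510,245) in the crop. Their tops are at 103 mm (102 expected), and the top camera puts them within about 1.5 mm of the nest centres. Handing in.

```bash
python3 -c "
from station import *
print(sign_off())"
```

```text
the job is handed in; nothing more can be done
None
```

The round block and the short oblong block are each upright on the floor of their nests, within about 1.5 mm of centre by the top camera; the arm is clear, and I handed the job in at about 22 s (no verdict was returned).

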